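# Tilt the long serving spoon out of the hutch drawer

## Robot

A 7-joint arm with a two-finger parallel gripper is mounted at the origin on the work surface. World frame = base frame: x ahead of the robot, y to its left, z up, the work surface at z = 0. Lengths are in m, angles in degrees, forces in N, time in s.
With the tool pointing down it reaches from about 0.4 to 0.75 m from the base axis. Payload 19.5 kg.
Tool frame: the origin (TCP) lies on the centre line of the jaws, within the pads' length; the fingertips stand r.tips_ahead ahead of it and the grasp point (between the pads) is the TCP (r.tips_ahead is the distance from the TCP to the fingertips, in m); z points along the fingers, y is the line along which they close (so a half turn about z gives the same grasp; the last joint's range is limited). The gripper opens to 85 mm and grips with 20 to 120 N. Pads are 22 mm wide; open, the fingers measure 114 mm over their backs; the gripper's body (76 mm by 85 mm) begins 54 mm behind the grasp point. The pads swing forward as they close: fully open they stand 13 mm farther back than shut.
Start: joints at [-79.567, 40.479, -1.581, 85.061, 1.261, 54.483, -4.326], TCP at [0.128, 0.561, 0.25] pointing down, gripper open.
Joint ranges: [-155.06, 155.06], [-18.47, 123.98], [-90, 86.84], [0, 140.48], [-83.41, 263.41], [0, 116], [-161.91, 161.91]. Speed limits (degrees/s): [108.29, 108.29, 147.25, 147.25, 172.46, 172.46, 172.46].

## Interface

Orientations are given as [roll, pitch, yaw] about the fixed x, y, z axes, in that order (R = Rz(yaw) Ry(pitch) Rx(roll)).
In Python, from cell import r, optics gives the robot as it stands.
- The arm moves only by the shell command python3 -m crank 'ROWS'. ROWS is JSON, a list that holds one entry, the list of rows, each a list of 7 numbers: the shift along the tool's x, y, z in m, then the turn, a rotation vector about the tool's x, y, z in degrees, then the opening in per cent of the stroke, from 0 (shut) to 100 (fully open). In form: [[[dx, dy, dz, wx, wy, wz, hand], ...]]. A call has 1 to 12 rows; each row shifts and turns the commanded pose from where the row before left it, along the tool's axes as they then stand; what a row does not reach is not made up. A row lasts 1/10 s, in which the tool goes at most 50 mm and 8.59 degrees, less where a joint would pass 70% of its speed; a pose out of reach is approached as far as the arm can. A call with a gripper value outside its range is refused whole. The fingers move at their own pace and stop on an object; the grip force is fixed at half the most. Time passes only in rows, so rows that do not move let the fingers close. It gives the time, the measured TCP pose, the force, the opening and the grip force at its end, in the units of the state.
- r.get_obs(): the state, without advancing time (a new reading comes with each control period).
- optics.snapshot(name): name is "side" or "top" or "wrist"; returns the picture (480x640x3 uint8, red, green, blue); there is no depth.
- optics.camera_model(name): a dict with "fx", "fy", "cx", "cy" (pixels), "R" (3x3) and "t" (3): a world point X has camera coordinates R X + t. Camera axes: x right, y down, z forward; pixel columns grow to the right and rows downward; lengths in m; the calibration is good to about 2 mm. A picture is of the moment at which its call begins: read the wrist's pose just before it. camera_model takes no time and is no camera call; for the wrist camera it gives the pose at the moment of the call.
- r.hand_in(): hands the job in; it is judged then, once.
The state is a dict: "clock": time; "q": joint angles; "qvel": joint speeds; "joint_efforts": joint torques, N m; "tcp_pos": TCP position; "tcp_rot": TCP orientation; "contact_force": force on the tool from outside, world axes, zero at the start; "ft_torque": the same for the moment, N m; "finger_gap": finger opening in m; "gripper_force": force on a finger pad.
Only numpy, scipy, OpenCV 4.12 (cv2) and the standard library are available. Lean on these libraries where they do the work, as an engineer would, in place of code of your own. Each camera call takes 0.05 s, during which the arm holds its last target. There are 200 camera calls.

## Task

Pull the hutch drawer that holds the long serving spoon out to its stop; it only comes part way, so lift the spoon's handle end up over the drawer front and draw the spoon out at a slant from under the glass, without knocking the glass. Finish still holding the spoon in the gripper, about level and at least 15 cm above the top of the glass deck, touching nothing else, the drawer left open. Leave the other drawer with the mould in it, and the date bowl and coffee pourer on the glass, as they are.

Things in the scene. Friction and masses are not known exactly. Their poses are not given: they have to be found in the camera images.
- hutch: Low dark-wood hutch base, fixed, 330 deep x 340 wide. Origin: under the middle of its front edge, on the work surface; x points into the hutch (away from the robot), y to the left seen from the robot, z up. 'Hutch x, y, z' below are in this frame, mm. Sides end at z 93. At the back are a narrow upper glass shelf (x 187 to 327, top z 241), a cup dispenser and a tray with two cups
- glass_deck: Clear glass deck over both drawers, fixed on the hutch, 310 x 340 x 8 mm thick: hutch x 20 to 330, underside at z 105, top at z 113, so it overhangs everything in the drawers behind hutch x 20. Origin: middle of its front edge, underside
- deck_edge (a point): Middle of the front edge of the glass deck, on its top face (hutch 20, 0, 113)
- drawer_left (a joint): Left drawer, centre line at hutch y +78; m, 0 shut to 0.170 at its stop; slides out along hutch -x with about 1.5 N of friction, stays where left, starts 0 to 10 mm open. Front board 16 thick, 150 wide, z 6 to 90, shut at hutch x -16 to 0. Inside: floor z 20, 125 wide, 305 long from the board, other walls 8 thick up to z 65. At the stop hutch x -170 to 20 of it lies open before the glass
- drawer_right (a joint): Right drawer, centre line at hutch y -78; otherwise the twin of the left one: same sizes, travel and meaning
- drawer_left_handle (a point): Middle of the left drawer's brass bar handle: round bar 10 mm thick, 90 long parallel to the front board, centre line 35 in front of the board's face (30 mm free behind it) at z 70, open from above; moves with the drawer
- drawer_right_handle (a point): Middle of the right drawer's handle, the same as the left one's
- spoon: Long serving spoon, 260 long, about 140 g, lying flat along one drawer, handle end to the front. Origin: at its handle end, at underside height; x along it towards the bowl, z up. Centre line 13 above the underside. Steel ball end 26 diameter at x 0 to 26, black round grip 16 diameter x 18 to 133, steel shaft 10 diameter to x 216, round steel bowl 48 across, 20 high, centred at x 236
- spoon_end (a point): Extreme handle end of the spoon, on its centre line (spoon 0, 0, 13)
- mould: Bystander in the other drawer: pale wooden paddle biscuit mould, 188 long, 62 wide, 24 thick, its flat handle 24 wide to the front. Origin: handle end, underside
- date_bowl: Bystander on the glass, all of it behind hutch x 40: lidded white porcelain date bowl, 124 across, 89 high. Origin: underside centre
- coffee_pourer: Bystander on the glass, all of it behind hutch x 40: slender steel coffee pourer, base 68 across, belly 82, 178 high; spout to its -y reaching 76, handle to its +y reaching 67. Origin: underside centre
- spoon_grip (a point): Point on the centre line of the spoon's black grip, 80 from the handle end (spoon 80, 0, 13)

How it is judged (in metres and radians):
On the way, in this order (a step that is already met when the one before it is completed fails the run):
1. the drawer that holds the spoon is out to its stop (((value of joint drawer_left above 0.16 m and y of spoon in the frame of hutch above 0 m) or (value of joint drawer_right above 0.16 m and y of spoon in the frame of hutch below 0 m))), for 0.2 s.
2. the spoon is slanted with its handle end up above the drawer front, before it is drawn out (height (world z) of spoon_end above 0.095 m and angle between spoon's own x axis and vertical above 1.66 rad and x of spoon_end in the frame of hutch above -0.19 m), for 0.1 s.
At the end, for the whole second after the job is handed in: The spoon is held still (under 30 mm/s) in the fingers (over 1 N on it), its long axis within 20 degrees of level, its grip point higher than 250 mm (137 mm above the glass deck's top), touching neither hutch nor pourer; its drawer is still at least 130 mm open (height (world z) of spoon_grip above 0.25 m and angle between spoon's own x axis and vertical between 1.22 and 1.92 rad and contact force between spoon and the fingers above 1 N and contact force between spoon and hutch below 0.1 N and contact force between spoon and coffee_pourer below 0.1 N and linear speed of spoon below 0.03 m/s and value of joint any of drawer_left, drawer_right above 0.13 m); the arm keeps its last pose, push and grip.
It fails at once if the glass deck is knocked: over 15 N from the spoon or the robot (contact force between any of spoon, the fingers, the arm and glass_deck above 15 N).
It fails at once if the other drawer is pulled open or its mould disturbed: mould moved over 25 mm (distance of mould from where it was at the start of the episode above 0.025 m).
It fails at once if the date bowl or the pourer on the glass is shifted over 15 mm or tipped over 0.2 rad (distance of any of date_bowl, coffee_pourer from where it was at the start of the episode above 0.015 m or angle between any of date_bowl, coffee_pourer's own z axis and vertical above 0.2 rad).
It also fails if it takes over 54 s, if anything falls off the work surface, if the arm or the gripper's body presses on something with over 40 N, if the wrist force passes 120 N, or if a joint passes its speed limit or range.

## Working session

There is one attempt and no reset: what is moved stays moved. The work goes in short steps, Python scripts to look and compute and a shell command to move; the robot and the scene stay as the last step left them, time stands still between calls to the robot, and variables do not carry over. Pictures are saved under pics/ and viewed, at most 10 in all, crops included, and the job is handed in when it is done.

```bash
mkdir -p pics; ls
python3 - <<'E'
from cell import r, optics
import cv2
o=r.get_obs();print(o['clock'],o['tcp_pos'],o['tcp_rot'],o['finger_gap'],r.tips_ahead)
for n in("side","top"):
    cv2.imwrite(f"pics/{n}0.png",optics.snapshot(n)[:,:,::-1])
    m=optics.camera_model(n);print(n,m)
E
```

```text
pics
0.0 [0.12757467 0.56043186 0.24984939] [-1.79940185e+02  1.21213090e-03  1.67175870e+02] 0.08517636722503141 0.019
side {'fx': 529.6383993735668, 'fy': 529.6383993735668, 'cx': 313.1729157036004, 'cy': 238.71033778960768, 'R': array([[ 0.83719196, -0.54675982,  0.01278018],
       [-0.3842254 , -0.6046297 , -0.69770608],
       [ 0.38920492,  0.57920345, -0.71627013]]), 't': array([-0.56301759,  0.35631175,  0.51248703])}
top {'fx': 446.7099637067267, 'fy': 446.7099637067267, 'cx': 317.51775659616294, 'cy': 244.95646953205414, 'R': array([[ 0.00628226, -0.99927302,  0.03760264],
       [-0.98815468, -0.01196951, -0.15299363],
       [ 0.15333249, -0.03619608, -0.98751151]]), 't': array([0.01361996, 0.70583253, 0.62455642])}
```

View pics/side0.png

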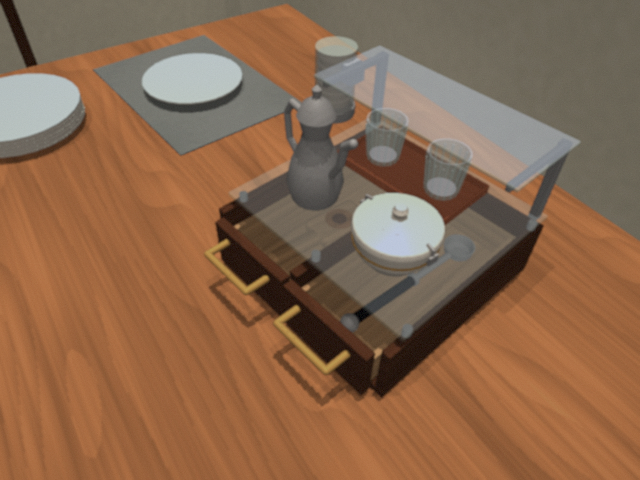

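View pics/top0.png

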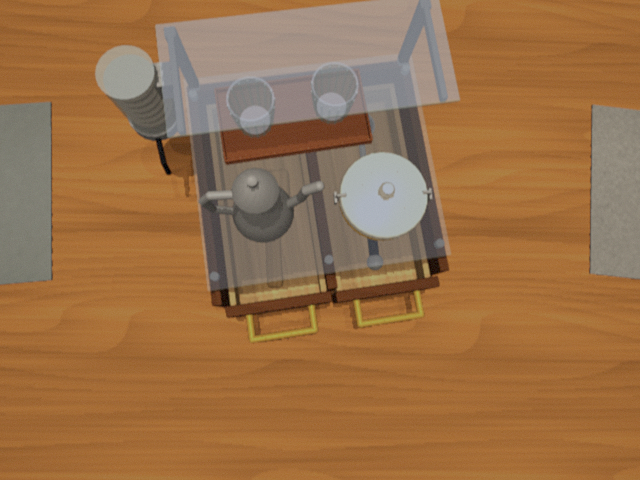

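The spoon is in the right drawer, with its ball end at top px (375,262) and side px (350,323). The right handle bar runs (358,327)–(422,319) in the top picture and (279,325)–(328,369) in the side one. The mould is in the left drawer under the pourer, and the date bowl stands over the spoon's shaft.

```bash
cat > h.py <<'E'
from cell import r, optics
import numpy as np, cv2
from scipy.spatial.transform import Rotation as Ro
def ray(n,p,m=None):
    m=m or optics.camera_model(n); R=np.array(m['R']);t=np.array(m['t'])
    d=R.T@np.array([(p[0]-m['cx'])/m['fx'],(p[1]-m['cy'])/m['fy'],1]); return -R.T@t,d
def atz(n,p,z):
    c,d=ray(n,p); return c+d*(z-c[2])/d[2]
def tri(pa,pb,a='top',b='side'):
    A=np.zeros((3,3));B=np.zeros(3)
    for n,p in((a,pa),(b,pb)):
        c,d=ray(n,p);d=d/np.linalg.norm(d);P=np.eye(3)-np.outer(d,d);A+=P;B+=P@c
    return np.linalg.solve(A,B)
def px(n,X):
    m=optics.camera_model(n);c=np.array(m['R'])@X+np.array(m['t']);return c[0]/c[2]*m['fx']+m['cx'],c[1]/c[2]*m['fy']+m['cy']
E
python3 - <<'E'
from h import *
np.set_printoptions(precision=4,suppress=True)
print('tri ball',tri((375,262),(350,323)))
print('tri R ends',tri((358,327),(279,325)),tri((422,319),(328,369)))
for k,p in dict(RL=(358,327),RR=(422,319),LL=(251,340),LR=(316,333)).items(): print(k,atz('top',p,.07))
for k,p in dict(RL=(279,325),RR=(328,369),LL=(208,253),LR=(247,290)).items(): print(k,atz('side',p,.07))
for p in((375,262),):print('ball z.033',atz('top',p,.033), atz('side',(350,323),.033))
print('deck fl, fr', atz('top',(210,290),.113),atz('top',(449,262),.113))
E
```

```text
tri ball [ 0.6838 -0.0713  0.0329]
tri R ends [ 0.5877 -0.0412  0.0654] [ 0.5999 -0.1325  0.0779]
RL [ 0.5838 -0.0387  0.07  ]
RR [ 0.5958 -0.1325  0.07  ]
LL [0.5647 0.1149 0.07  ]
LR [0.575  0.0221 0.07  ]
RL [ 0.5902 -0.0459  0.07  ]
RR [ 0.607  -0.1306  0.07  ]
LL [0.5681 0.114  0.07  ]
LR [0.5829 0.0253 0.07  ]
ball z.033 [ 0.683  -0.0709  0.033 ] [ 0.6845 -0.0716  0.033 ]
deck fl, fr [0.6331 0.1673 0.113 ] [ 0.6747 -0.1612  0.113 ]
```

```bash
cat >> h.py <<'E'
TH=np.radians(7.2); O=np.array([.634,.0005,0]); H=Ro.from_euler('z',TH)
def w2h(p): return H.inv().apply(np.array(p)-O)
def h2w(p): return O+H.apply(p)
def delta(pos,rpy):
    o=r.get_obs(); R=Ro.from_euler('xyz',o['tcp_rot'],degrees=True); T=Ro.from_euler('xyz',rpy,degrees=True)
    np.set_printoptions(precision=4,suppress=True)
    print('clock',o['clock'],'tcp',o['tcp_pos'],o['tcp_rot'],'hutch',w2h(o['tcp_pos']),'gap',o['finger_gap'],'q',o['q'])
    print('shift(tool now)',R.inv().apply(np.array(pos)-o['tcp_pos']),'shift(target axes)',T.inv().apply(np.array(pos)-o['tcp_pos']),'rotvec',(R.inv()*T).as_rotvec(degrees=True),'F',o['contact_force'])
E
python3 -m crank '[[[0,0,0,0,0,7.8,30],[0,0,0,0,0,7.8,30],[0,0,0,0,0,7.8,30],[0,0,0,0,0,7.8,30],[0,0,0,0,0,7.8,30],[0,0,0,0,0,7.8,30],[0,0,0,0,0,7.8,30],[0,0,0,0,0,7.8,30],[0,0,0,0,0,7.6,30],[-0.0435,0.0238,0,0,0,0,30],[-0.0435,0.0238,0,0,0,0,30],[-0.0435,0.0238,0,0,0,0,30]]]'
python3 -m crank '[[[-0.0435,0.0238,0,0,0,0,30],[-0.0435,0.0238,0,0,0,0,30],[-0.0435,0.0238,0,0,0,0,30],[-0.0435,0.0238,0,0,0,0,30],[-0.0435,0.0238,0,0,0,0,30],[-0.0435,0.0238,0,0,0,0,30],[-0.0435,0.0238,0,0,0,0,30],[-0.0435,0.0238,0,0,0,0,30],[-0.0435,0.0238,0,0,0,0,30],[-0.0435,0.0238,0,0,0,0,30],[-0.0435,0.0238,0,0,0,0,30],[0,0,0,0,0,0,30]]]'
python3 -c "
from h import *
delta([.594,-.086,.2],[180,0,97.2])"
```

```text
clock: 1.3
tcp_pos: [0.2153, 0.4384, 0.2501]
tcp_rot: [-180.0, 0.0, 97.2]
contact_force: [1.6, 0.6, -0.7]
finger_gap: 0.026
gripper_force: 0.0
clock: 2.5
tcp_pos: [0.5362, -0.008, 0.2498]
tcp_rot: [180.0, 0.2, 96.8]
contact_force: [-0.4, 1.2, -0.2]
finger_gap: 0.0255
gripper_force: 0.0
clock 2.5 tcp [ 0.5362 -0.008   0.2498] [179.9834   0.1705  96.7717] hutch [-0.0981  0.0038  0.2498] gap 0.025466313974421107 q [-8.7443 37.7165 11.3666 93.5486 -8.8906 49.5872 12.8492]
shift(tool now) [-0.0841  0.0482  0.0501] shift(target axes) [-0.0846  0.0476  0.0498] rotvec [ 0.016   0.1705 -0.4283] F [-0.3798  1.2079 -0.2461]
```

```bash
python3 -m crank '[[[-0.042,0.024,0.02,0,0,0,30],[-0.042,0.024,0.03,0,0,0,30],[0,0,0.02,0,0,0,30],[0,0,0,0,0,0,30],[0,0,0,0,0,0,30]]]'
python3 - <<'E'
from h import *
delta(h2w([-.053,-.078,.07]),[180,0,97.2])
m=optics.camera_model('wrist');im=optics.snapshot('wrist')[:,:,::-1].copy()
cv2.imwrite('pics/w1.png',im)
for h in([-.051,-.033,.07],[-.051,-.123,.07],[-.016,-.153,.09],[.02,-.078,.113]):print(h,px('wrist',h2w(h)))
print(m['t'],-np.array(m['R']).T@m['t'])
E
```

```text
clock: 3.0
tcp_pos: [0.5874, -0.0722, 0.1853]
tcp_rot: [-180.0, -0.0, 97.2]
contact_force: [-0.2, 0.3, 0.3]
finger_gap: 0.0255
gripper_force: 0.0
clock 3.0 tcp [ 0.5874 -0.0722  0.1853] [-179.9841   -0.0182   97.2135] hutch [-0.0553 -0.0663  0.1853] gap 0.025467750603329096 q [-0.6712 46.9393  9.4481 86.3113 -9.3749 47.5435 19.386 ]
shift(tool now) [-0.0118  0.0023  0.1153] shift(target axes) [-0.0117  0.0023  0.1153] rotvec [-0.0159 -0.0182  0.0135] F [-0.2024  0.2872  0.3328]
[-0.051, -0.033, 0.07] (np.float64(323.06768728574326), np.float64(185.40728204818026))
[-0.051, -0.123, 0.07] (np.float64(322.3895702979979), np.float64(310.2373166611051))
[-0.016, -0.153, 0.09] (np.float64(373.4289285528841), np.float64(363.52838843238794))
[0.02, -0.078, 0.113] (np.float64(448.277126040339), np.float64(276.8406879147542))
[-0.5738 -0.1583  0.2743] [0.5781 0.0022 0.3087]
```

View pics/w1.png

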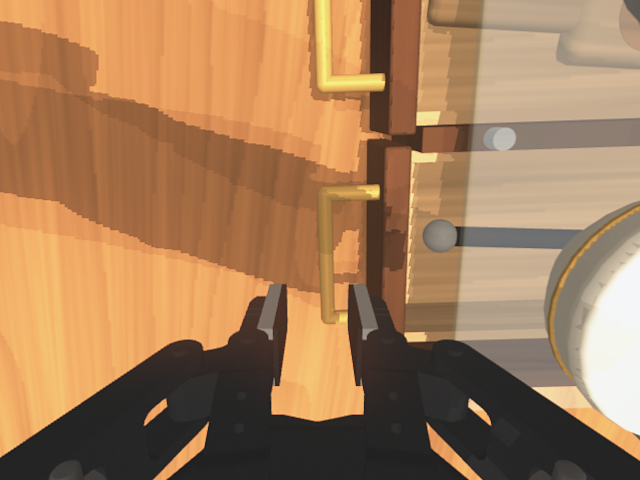

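The right bar spans px (321,190)–(328,322), so its middle is 6–7 mm ahead and 16 mm right of the TCP. That agrees with the earlier estimate to about 4 mm.

```bash
python3 -m crank '[[[-0.016,0.0066,0.03,0,0,0,30],[0,0,0.03,0,0,0,30],[0,0,0.025,0,0,0,30],[0,0,0.02,0,0,0,30],[0,0,0.011,0,0,0,30],[0,0,0,0,0,0,30],[0,0,0,0,0,0,0],[0,0,0,0,0,0,0],[0,0,0,0,0,0,0],[0,0,0,0,0,0,0]]]'
```

```text
clock: 4.05
tcp_pos: [0.5967, -0.0878, 0.0703]
tcp_rot: [179.9, 0.0, 97.2]
contact_force: [-2.2, 1.4, 7.8]
finger_gap: 0.0077
gripper_force: 58.7
```

```bash
python3 -m crank '[[[0,-0.008,0,0,0,0,0],[0,-0.015,0,0,0,0,0],[0,-0.018,0,0,0,0,0],[0,-0.018,0,0,0,0,0],[0,-0.018,0,0,0,0,0],[0,-0.018,0,0,0,0,0],[0,-0.018,0,0,0,0,0],[0,-0.018,0,0,0,0,0],[0,-0.016,0,0,0,0,0],[0,-0.01,0,0,0,0,0],[0,-0.005,0,0,0,0,0],[0,0,0,0,0,0,0]]]'
python3 -c "
from h import *
delta(h2w([-.219,-.083,.07]),[180,0,97.2])"
```

```text
clock: 5.25
tcp_pos: [0.4369, -0.113, 0.0702]
tcp_rot: [179.7, 0.4, 96.9]
contact_force: [4.4, -34.3, 4.1]
finger_gap: 0.0079
gripper_force: 59.5
clock 5.25 tcp [ 0.4369 -0.113   0.0702] [179.6954   0.4345  96.876 ] hutch [-0.2098 -0.0879  0.0702] gap 0.0078959427398238 q [  8.8277  50.3316   2.5078 120.3747 -10.2703   9.043   27.4386]
shift(tool now) [ 0.0048 -0.0093  0.0001] shift(target axes) [ 0.0049 -0.0092  0.0002] rotvec [ 0.3033  0.4354 -0.3229] F [  4.4495 -34.2885   4.1225]
```

```bash
python3 -m crank '[[[-0.0055,0,0,0,0,0,0],[0,0,0,0,0,-1.8,0],[0,-0.006,0,0,0,0,0],[0,-0.006,0,0,0,0,0],[0,0,0,0,0,0,0]]]'
python3 -c "
from h import *
delta(h2w([-.219,-.083,.07]),[180,0,97.2])"
```

```text
clock: 5.75
tcp_pos: [0.4316, -0.1145, 0.0703]
tcp_rot: [179.1, 0.2, 99.2]
contact_force: [37.2, 14.8, -4.1]
finger_gap: 0.0082
gripper_force: 59.2
clock 5.75 tcp [ 0.4316 -0.1145  0.0703] [179.0524   0.2006  99.1881] hutch [-0.2152 -0.0887  0.0703] gap 0.008204203665420535 q [ 10.119   50.1171   1.2966 121.7861  -9.0321   7.2338  29.0839]
shift(tool now) [ 0.0059 -0.0036  0.0002] shift(target axes) [ 0.0057 -0.0038  0.0003] rotvec [0.951  0.1842 1.9897] F [37.2403 14.8204 -4.1012]
```

The arm reads 37 N against the stop, and the drawer's travel gives a hutch yaw of about 9.2°. I'll release, rise and look.

```bash
python3 -m crank '[[[0.001,0.005,0,0,0,0,0],[0,0,0,0,0,0,30],[0,0,0,0,0,0,30],[0,0,0,0,0,0,30],[0,0,-0.03,0,0,0,30],[0,0,-0.04,0,0,0,40],[0,0,-0.04,0,0,0,40],[0,0,-0.04,0,0,0,40],[0,0.03,-0.02,0,0,0,40],[0,0.03,0,0,0,0,40],[0,0,0,0,0,0,40]]]'
python3 - <<'E'
from h import *
delta(h2w([-.219,-.083,.07]),[180,0,97.2])
cv2.imwrite('pics/w2.png',optics.snapshot('wrist')[:,:,::-1])
print({k:np.array(v).tolist() for k,v in optics.camera_model('wrist').items()})
cv2.imwrite('pics/top2.png',cv2.resize(optics.snapshot('top')[200:440,200:500,::-1],None,fx=2.5,fy=2.5))
cv2.imwrite('pics/side2.png',optics.snapshot('side')[:,:,::-1])
E
```

```text
clock: 6.85
tcp_pos: [0.4906, -0.1034, 0.2391]
tcp_rot: [179.9, 0.0, 99.1]
contact_force: [-1.6, 0.2, 0.0]
finger_gap: 0.0342
gripper_force: 0.0
clock 6.85 tcp [ 0.4906 -0.1034  0.2391] [179.8807   0.0129  99.0788] hutch [-0.1553 -0.0851  0.2391] gap 0.0342190534717601 q [  3.5702  35.4676   8.2952 101.3901  -7.0221  43.5248  24.5147]
shift(tool now) [ 0.0043 -0.064   0.169 ] shift(target axes) [ 0.0021 -0.0637  0.1691] rotvec [0.1195 0.011  1.8788] F [-1.6132  0.2166  0.0262]
{'fx': 373.6049171664236, 'fy': 373.6049171664236, 'cx': 317.1174287653795, 'cy': 232.8451196873622, 'R': [[0.9875864426913943, 0.15707644990816633, 8.424017319927666e-05], [0.15007234051953527, -0.9437076097713795, 0.29477828934740224], [0.046382225293188764, -0.2911064000392974, -0.9555656717531321]], 't': [-0.4664833261782953, -0.20649645586089774, 0.31504552037926553]}
```

View pics/w2.png

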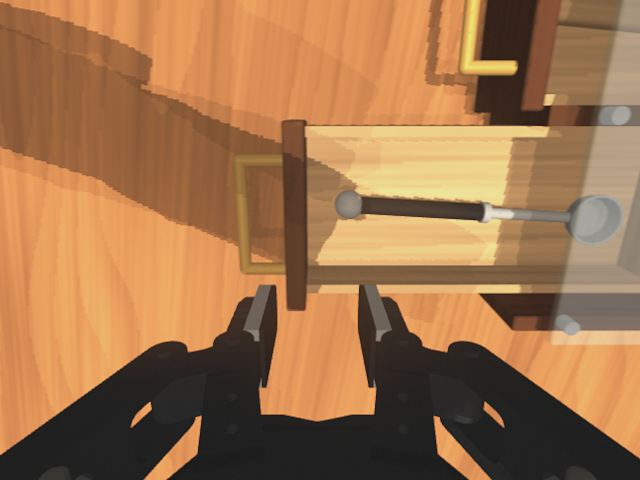

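View pics/side2.png

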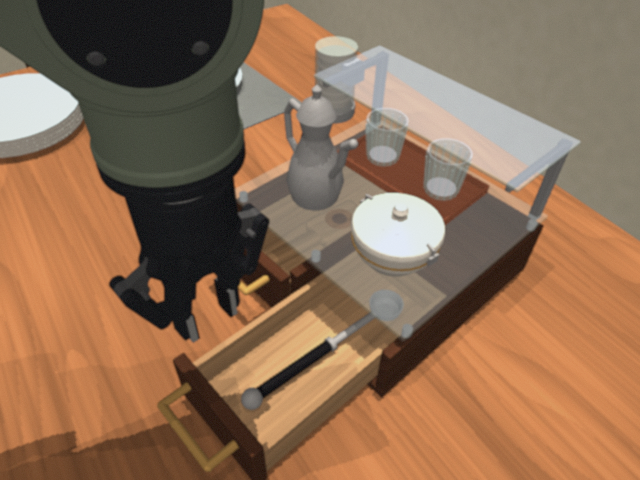

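The drawer is fully out. The spoon's ball is at wrist px (348,205), the end of the black grip at (483,211) and the bowl at (594,219). In the side view these are at (251,399), (331,345) and (386,304).

```bash
sed -i 's/radians(7.2)/radians(9.2)/' h.py
python3 - <<'E'
from h import *
import h
np.set_printoptions(precision=4,suppress=True)
for n,w,s in(('ball',(348,205),(251,399)),('gripend',(483,211),(331,345)),('bowl',(594,219),(386,304)),('board top near R',(296,309),(263,472))):
    t=.09 if 'board' in n else .033
    print(n,'tri',tri(w,s,'wrist','side'),'w',atz('wrist',w,t),'s',atz('side',s,t))
b=atz('wrist',(348,205),.033);e=atz('wrist',(594,219),.033)
v=e-b;print('len ball-bowl',np.linalg.norm(v),'yaw',np.degrees(np.arctan2(v[1],v[0])))
c=(atz('wrist',(296,122),.09)+atz('wrist',(297,309),.09))/2;print('board mid',c)
h.O=c-H.apply([-.178,-.078,.09]);print('O',h.O)
print('ball,bowl in hutch',w2h(b),w2h(e))
u=v/np.linalg.norm(v);g=b-.013*u+.07*u
print('grasp s=70',g);delta([g[0],g[1],.12],[180,0,np.degrees(np.arctan2(v[1],v[0]))])
print('deck edge at spoon',h2w([.02,-.078,.113]))
E
```

```text
ball tri [ 0.5164 -0.0995  0.0385] w [ 0.5148 -0.1004  0.033 ] s [ 0.5197 -0.0969  0.033 ]
gripend tri [ 0.6404 -0.0869  0.032 ] w [ 0.6364 -0.0868  0.033 ] s [ 0.6433 -0.0863  0.033 ]
bowl tri [ 0.7392 -0.0771  0.0373] w [ 0.7383 -0.0783  0.033 ] s [ 0.7455 -0.0728  0.033 ]
board top near R tri [ 0.4836 -0.1919  0.0687] w [ 0.4819 -0.18    0.09  ] s [ 0.4819 -0.1996  0.09  ]
len ball-bowl 0.22455488187932038 yaw 5.650943368134392
board mid [ 0.4722 -0.1077  0.09  ]
O [ 0.6354 -0.0023 -0.    ]
ball,bowl in hutch [-0.1347 -0.0776  0.033 ] [ 0.0894 -0.0915  0.033 ]
grasp s=70 [ 0.5716 -0.0948  0.033 ]
clock 7.0 tcp [ 0.4875 -0.1045  0.2386] [-179.9304   -0.0065   98.9574] hutch [-0.1624 -0.0773  0.2386] gap 0.03427132580548373 q [  3.687   35.3638   8.3474 101.8134  -7.0002  43.3922  24.5722]
shift(tool now) [-0.0035  0.0847  0.1185] shift(target axes) [ 0.0847 -0.0014  0.1186] rotvec [-0.0587  0.0517 93.3064] F [ 0.1819 -0.4169 -0.392 ]
deck edge at spoon [ 0.6676 -0.0761  0.113 ]
```

```bash
python3 -m crank '[[[0,0,0,0,0,8.5,40],[0,0,0,0,0,8.5,40],[0,0,0,0,0,8.5,40],[0,0,0,0,0,8.5,40],[0,0,0,0,0,8.5,40],[0,0,0,0,0,8.5,40],[0,0,0,0,0,8.5,40],[0,0,0,0,0,8.5,40],[0,0,0,0,0,8.5,40],[0,0,0,0,0,8.5,40],[0,0,0,0,0,8.3,40],[0,0,0,0,0,0,40]]]'
python3 -m crank '[[[0.031,0,0.025,0,0,0,40],[0.032,0,0.03,0,0,0,40],[0.0316,-0.001,0.03,0,0,0,40],[0,0,0.033,0,0,0,40],[0,0,0,0,0,0,40],[0,0,0,0,0,0,40]]]'
python3 - <<'E'
from h import *
delta([.5815,-.094,.044],[180,0,5.65])
cv2.imwrite('pics/w3.png',optics.snapshot('wrist')[:,:,::-1])
b=np.array([.5148,-.1004,.033]);e=np.array([.7383,-.0783,.033])
print(px('wrist',b),px('wrist',e))
E
```

```text
clock: 8.2
tcp_pos: [0.4875, -0.1045, 0.2387]
tcp_rot: [180.0, 0.1, 5.5]
contact_force: [-0.5, -0.6, 0.4]
finger_gap: 0.0342
gripper_force: 0.0
clock: 8.8
tcp_pos: [0.5817, -0.0947, 0.1218]
tcp_rot: [180.0, 0.0, 5.7]
contact_force: [0.2, 0.3, 0.6]
finger_gap: 0.0343
gripper_force: 0.0
clock 8.8 tcp [ 0.5817 -0.0947  0.1218] [179.9829   0.0298   5.7484] hutch [-0.0668 -0.0856  0.1218] gap 0.034337188840779305 q [ -8.6305  55.6102  31.6724  90.3583 -37.6628  45.1124 -45.0816]
shift(tool now) [-0.0001 -0.0008  0.0778] shift(target axes) [-0.0002 -0.0007  0.0778] rotvec [0.0172 0.0297 0.0984] F [0.222  0.2537 0.6331]
(np.float64(315.051097540678), np.float64(345.4708352491859)) (np.float64(315.0108122753143), np.float64(-59.6952419159675))
```

View pics/w3.png

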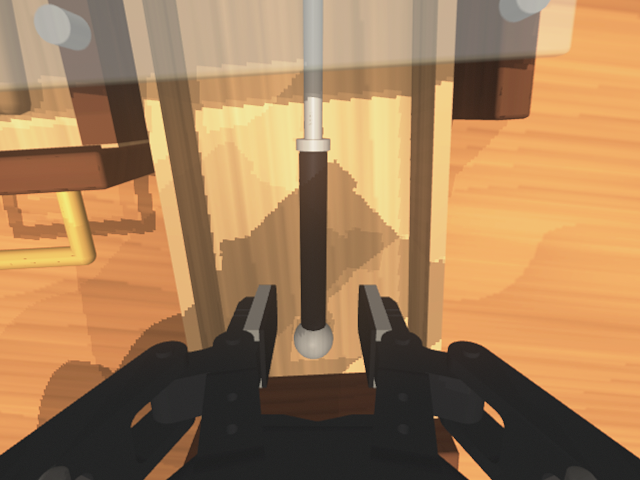

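The spoon lies centred between the fingers, with the ball at (314,340) against (315,345) predicted. I'll descend, grip and check.

```bash
python3 -m crank '[[[0,0,0.025,0,0,0,40],[0,0,0.025,0,0,0,40],[0,0,0.018,0,0,0,40],[0,0,0.01,0,0,0,40],[0,0,0,0,0,0,40],[0,0,0,0,0,0,0],[0,0,0,0,0,0,0],[0,0,0,0,0,0,0],[0,0,0,0,0,0,0]]]'
```

```text
clock: 9.75
tcp_pos: [0.5828, -0.094, 0.0444]
tcp_rot: [180.0, -0.1, 5.7]
contact_force: [-1.0, 0.5, 8.3]
finger_gap: 0.0133
gripper_force: 58.5
```

```bash
python3 -m crank '[[[0,0,-0.008,0,0,0,0],[0,0,-0.012,0,0,0,0],[0,0,-0.008,0,-3,0,0],[-0.001,0,-0.008,0,-3,0,0],[-0.001,0,-0.008,0,-3,0,0],[-0.002,0,-0.008,0,-3,0,0],[-0.002,0,-0.008,0,-3,0,0],[0,0,0,0,0,0,0],[0,0,0,0,0,0,0]]]'
python3 - <<'E'
from h import *
o=r.get_obs();R=Ro.from_euler('xyz',o['tcp_rot'],degrees=True)
e=o['tcp_pos']+R.apply([-.08,0,.011]);print('pred end',e,w2h(e))
cv2.imwrite('pics/side4.png',cv2.resize(optics.snapshot('side')[180:480,120:520,::-1],None,fx=2,fy=2))
print(px('side',e))
E
```

```text
clock: 10.65
tcp_pos: [0.5806, -0.0943, 0.1038]
tcp_rot: [180.0, 14.9, 5.7]
contact_force: [-0.5, -0.9, -1.4]
finger_gap: 0.0137
gripper_force: 58.6
pred end [ 0.50086002 -0.10221546  0.11371304] [-0.14784957 -0.08010758  0.11371304]
(np.float64(232.46998321829562), np.float64(375.455918637283))
```

View pics/side4.png

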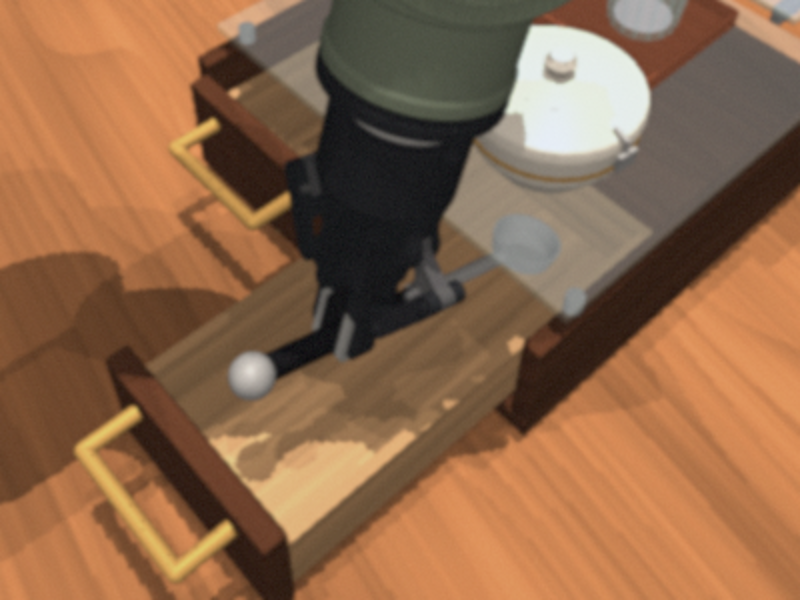

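The slant is held: the ball end is at crop (253,375), where predicted, at z ≈ 0.113, and the bowl is well below the glass. Now I'll draw the spoon out along its axis.

```bash
python3 -m crank '[[[-0.01,0,0.0003,0,0,0,0],[-0.018,0,0.0007,0,0,0,0],[-0.02,0,0.0007,0,0,0,0],[-0.02,0,0.0007,0,0,0,0],[-0.02,0,0.0007,0,0,0,0],[-0.02,0,0.0007,0,0,0,0],[-0.018,0,0.0007,0,0,0,0],[-0.012,0,0,0,0,0,0],[0,0,0,0,0,0,0]]]'
python3 - <<'E'
from h import *
delta([.445,-.108,.30],[180,0,5.65])
cv2.imwrite('pics/side5.png',cv2.resize(optics.snapshot('side')[180:480,120:520,::-1],None,fx=2,fy=2))
E
```

```text
clock: 11.6
tcp_pos: [0.4457, -0.1076, 0.1355]
tcp_rot: [180.0, 15.0, 5.6]
contact_force: [0.9, -0.5, -1.7]
finger_gap: 0.014
gripper_force: 58.6
clock 11.6 tcp [ 0.4457 -0.1076  0.1355] [179.9971  14.9547   5.6045] hutch [-0.2032 -0.0766  0.1355] gap 0.014003874208787005 q [-10.6636  52.9705  36.2979 103.0722 -30.2446  49.5415 -43.8625]
shift(tool now) [-0.0431  0.0003 -0.1588] shift(target axes) [-0.0007  0.0003 -0.1645] rotvec [-0.003  14.9547 -0.0448] F [ 0.9201 -0.5063 -1.6738]
```

View pics/side5.png

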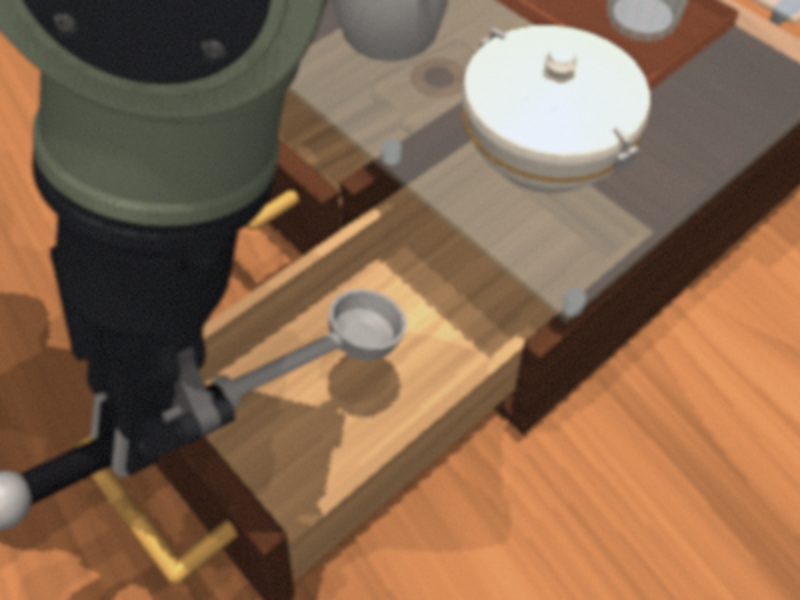

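The bowl, at crop (367,325), is clear in front of the glass edge. I'll raise straight up, then level.

```bash
python3 -m crank '[[[-0.004,0,-0.014,0,0,0,0],[-0.0052,0,-0.0193,0,0,0,0],[-0.0052,0,-0.0193,0,0,0,0],[-0.0052,0,-0.0193,0,0,0,0],[-0.0052,0,-0.0193,0,0,0,0],[-0.0052,0,-0.0193,0,0,0,0],[-0.0052,0,-0.0193,0,0,0,0],[-0.0052,0,-0.0193,0,0,0,0],[-0.0052,0,-0.0193,0,0,0,0]]]'
python3 -m crank '[[[0,0,0,0,3,0,0],[0,0,0,0,4,0,0],[0,0,0,0,4,0,0],[0,0,0,0,3,0,0],[0,0,0,0,1,0,0],[0,0,0,0,0,0,0],[0,0,0,0,0,0,0],[0,0,0,0,0,0,0],[0,0,0,0,0,0,0],[0,0,0,0,0,0,0]]]'
python3 - <<'E'
from h import *
cv2.imwrite('pics/side6.png',optics.snapshot('side')[:,:,::-1])
print(r.get_obs()['qvel'])
E
```

```text
clock: 12.55
tcp_pos: [0.4467, -0.1074, 0.31]
tcp_rot: [180.0, 15.0, 5.7]
contact_force: [0.3, 0.5, -1.4]
finger_gap: 0.0136
gripper_force: 58.6
clock: 13.55
tcp_pos: [0.4464, -0.1075, 0.3091]
tcp_rot: [180.0, 0.0, 5.7]
contact_force: [0.0, 1.2, -1.1]
finger_gap: 0.0137
gripper_force: 58.6
[-0.04670365 -0.23896837  0.02026629  0.10494139 -0.03585142 -0.0564502
 -0.07780388]
```

View pics/side6.png

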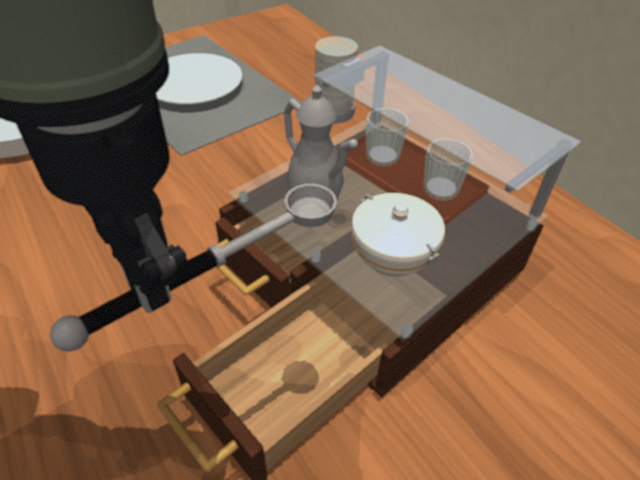

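The spoon is held clear of everything and the drawer is open; ball at (69,333), bowl at about (310,207). I'll check that it is level, then hand in.

Run:
```python
from h import *
o=r.get_obs();R=Ro.from_euler('xyz',o['tcp_rot'],degrees=True)
b=px('side',o['tcp_pos']+R.apply([-.067,0,.011]));e=px('side',o['tcp_pos']+R.apply([.156,0,.011]));print(b,e)
if abs(b[1]-333)<15 and abs(e[1]-207)<15: print(r.hand_in())
```

```text
(np.float64(64.13286045691817), np.float64(338.0647313597)) (np.float64(307.3895000332239), np.float64(208.7397933752689))
the job is handed in; nothing more can be done
None
```

The job is handed in at about 14 s: the right drawer is open at its stop, and the gripper holds the spoon still and level about 19 cm above the deck top, touching nothing else; the mould, date bowl and pourer were not touched, but I got no verdict back.

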